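# Put the herb jar and the pepper mill away in the pull-out tiers they fit

### The arm

A 7-joint arm with a two-finger parallel gripper is mounted at the origin on a cart in front of the work surface, level with it; the furniture and walls round the work are solid. World frame = base frame: x ahead of the robot, y to its left, z up, the work surface at z = 0. Lengths are in m, angles in rad, forces in N, time in s.
With the tool pointing down it reaches from about 0.4 to 0.9 m from the base axis. Payload 5.6 kg.
Tool frame: the origin (TCP) lies midway between the tips of the shut fingers; the grasp point (between the pads) lies 19 mm behind it (grasp_offset is the distance from the TCP to the grasp point, in m); z points along the fingers, y is the line along which they close (so a half turn about z gives the same grasp; the last joint's range is limited). The gripper opens to 92 mm and grips with 3 to 60 N. Pads are 20 mm wide; open, the fingers measure 128 mm over their backs; the gripper's body (75 mm by 189 mm) begins 69 mm behind the grasp point.
Start: joints at [1.238, 0.468, -0.012, 1.603, 0.006, 1.071, -0.056], TCP at [0.186, -0.623, 0.215] pointing down, gripper open.
Joint ranges: [-2.53, 2.53], [-0.31, 2.02], [-1.57, 1.55], [0.28, 2.44], [-1.29, 4.43], [0.15, 1.84], [-2.92, 2.92]. Speed limits (rad/s): [2.57, 2.57, 3.14, 3.14, 3.14, 3.14, 3.14].

### API

Orientations are given as a unit quaternion [x, y, z, w].
In Python, from workcell import * gives the robot as it stands.
- The arm moves only by the tool carry_out, never from a script. Its argument "moves" is a list of rows, each a list of 3 entries, a list of its own where there are three numbers: the finger opening in m, from 0 to 0.0919, then the shift along the tool's x, y, z in m, then the turn, a rotation vector about the tool's x, y, z in rad. A call has 1 to 5 rows; each row is the pose to reach, as a shift and turn from the pose commanded when the call began, along the tool's axes at that moment; what a row does not reach only later rows make up. A row lasts 1/8 s, in which the tool goes at most 62.5 mm and 10.7 degrees, less where a joint would pass 70% of its speed; a pose out of reach is approached as far as the arm can. A call with a gripper value outside its range is refused whole. The fingers move at their own pace and stop on an object; "grip_force" is the grip in N (left out, the last holds). Time passes only in rows, so rows that repeat a pose let the fingers close. It gives the time, the measured TCP pose, the force, the opening and the grip force at its end, in the units of the state.
- get_state(): the state, without advancing time (a new reading comes with each control period).
- grab_frame(name): name is "scene" or "top"; returns (picture, depth): 384x512x3 uint8, red, green, blue; 384x512 float32, m along the optical axis (not along the pixel's ray), 0 where there is no reading.
- camera_info(name): a dict with "camera_matrix" (3x3 intrinsics, pixels), "pose" (4x4, takes a point from camera to world coordinates). Camera axes: x right, y up, looking along -z (the intrinsics and any distortion apply to the point x, -y, -z); pixel columns grow to the right and rows downward; lengths in m; the calibration is good to about 2 mm. A picture is of the moment at which its call begins. camera_info takes no time and is no camera call.
- job_done(): hands the job in; it is judged then, once.
Trained networks look in the newest picture that a camera, given by its name, has taken for a name from the list of things; names that differ only in an ending like _2 or _b are one class to them, and where a whole thing is asked for, a point or a joint stands for the part that bears it (a point fixed in the world has none). Each returns a list of dicts, best first, with "confidence" (0 to 1); they miss things now and then, are a little off and sometimes report something else, mostly with a low value. They report only what shows in the picture. A call takes as long as a camera call. They do not tell look-alikes from the thing itself.
- boxes_of(query, camera): "point" ([x, y, z] in m, in world coordinates, good to about 4 mm: the middle of the surface that is visible of it).
The state is a dict: "t": time; "joint_positions": joint angles; "qvel": joint speeds; "joint_torque": joint torques, N m; "tool_pos": TCP position; "tool_rot": TCP orientation; "ft_force": force on the tool from outside, world axes, zero at the start; "torque": the same for the moment, N m; "finger_gap": opening from 0.0 (shut) to 1.0 (fully open); "grasp_force": force on a finger pad.
Only numpy, scipy, OpenCV 4.12 (cv2) and the standard library are available. Lean on these libraries where they do the work, as an engineer would, in place of code of your own. Each camera call takes 0.05 s, during which the arm holds its last target. There are 200 camera calls.

### The job

Put the herb jar and the pepper mill away in the pair of oak organisers under the wall cabinet: stand the short jar on the pull-out tray of the low tier (the one with a shelf close above it) and the tall mill on the pull-out tray of the high tier, then slide both trays fully home so that nothing is left sticking out. Keep both upright all the way, and leave the cup on the upper shelf, the blue mug, the glass and the kitchen timer where they are.

Things in the scene. Friction and masses are not known exactly. Their poses are not given: they have to be found in the camera images.
- herb_jar: Herb jar: red-brown contents in glass, turned pale wooden lid; upright cylinder 47 across, 87 high, about 0.16 kg. Origin: centre of its underside, z up. Grip it round the glass, 25 to 65 above its foot.
- pepper_mill: Pepper mill of turned brown wood, 170 high, about 0.18 kg: waisted body 58 across and 122 high, above it a round head 48 across (widest about 140 above the foot, from 123 to 159), then a 12 mm metal nut. Origin: centre of its underside, z up. Grip it round the head at 140 or the body. Nothing turns.
- two_tier: Organiser with two tiers. Oak, 138 wide (y), 180 deep (x), 219 high, fixed; front faces its -x. Origin: centre of its underside. Lower tier: the low pull-out tray; the fixed shelf over it is 102 above the tray's floor (124 above the worktop, 10 thick). Upper tier: that shelf, 73 high inside, with a white cup on it.
- one_tier: Organiser with one high tier. Oak, 138 wide (y), 180 deep (x), 219 high, fixed; front faces its -x. Origin: centre of its underside. It has the tall pull-out tray; its roof lies 185 above the cork floor (underside 207 above the worktop). The two organisers stand side by side, either one on the left.
- low_tray (a joint): Joint of the low tray, m: 0 = fully home (front panel against the organiser's front edge), grows as the tray slides out toward -x of its organiser, 0.155 at most; starts at 0.135 to 0.150. Slides against about 1 N of friction, stays where left, no spring or catch; stops at 0.
- tall_tray (a joint): Joint of the tall tray, m: 0 = fully home (front panel against the organiser's front edge), grows as the tray slides out toward -x of its organiser, 0.155 at most; starts at 0.135 to 0.150. Slides against about 1 N of friction, stays where left, no spring or catch; stops at 0.
- low_tray_spot (a point): Low oak tray: point on its cork floor (22 above the worktop), on the centre line, 45 behind the front panel, 115 before the back rail, 50 from each side rail (inside 160 x 100); a good place to load. Rails rise 20 above the floor, the front panel (12 thick, 134 wide) 32. Moves with the tray; axes as the organiser's, x pointing into it. 102 clear above the floor once inside.
- tall_tray_spot (a point): Tall oak tray: point on its cork floor (22 above the worktop), on the centre line, 45 behind the front panel, 115 before the back rail, 50 from each side rail (inside 160 x 100); a good place to load. Rails rise 20 above the floor, the front panel (12 thick, 134 wide) 32. Moves with the tray; axes as the organiser's, x pointing into it. 185 clear above the floor once inside.
- low_tray_pull (a point): Low tray: middle of its bar pull, a level steel bar 10 thick and 96 long along y, 25 in front of the front panel, on two 7 mm posts 64 apart; 38 above the worktop. With the tray home the bar is 37 in front of the organiser's front edge. Moves with the tray.
- tall_tray_pull (a point): Tall tray: middle of its bar pull, a level steel bar 10 thick and 96 long along y, 25 in front of the front panel, on two 7 mm posts 64 apart; 38 above the worktop. With the tray home the bar is 37 in front of the organiser's front edge. Moves with the tray.
- cup: Bystander: small white cup without handle, 68 across, 46 high, loose on the upper shelf of the two-tier organiser. Origin: centre of its underside.
- timer: Bystander: round kitchen timer, white over red, 66 across, 60 high, loose. Origin: centre of its underside.
- tumbler: Bystander: drinking glass, 80 across, 91 high, loose. Origin: centre of its underside.
- mug_3: Bystander: dark blue mug, 84 across, 117 with its handle, 96 high, loose. Origin: centre of its underside.
There are look-alikes about, which are no part of the job. Of the things shaped like the pepper_mill, the brown one is meant.

How it is judged:
By the outcome, as a careful person would: the job done as asked, in the order asked, and still so for the second after the job is handed in, with the robot touching nothing.
It also fails if it takes over 67 s, if anything falls off the work surface, if the arm or the gripper's body presses on something with over 40 N, if the wrist force passes 120 N, or if a joint passes its speed limit or range.

## Working session

There is one attempt and no reset: what is moved stays moved. The work goes in short steps, Python scripts to look and compute and a tool call to move; the robot and the scene stay as the last step left them, time stands still between calls to the robot, and variables do not carry over. Pictures are saved under pics/ and viewed, at most 10 in all, crops included, and the job is handed in when it is done.

Besides the shell and the picture viewer there is one more tool, called after "Emit:" in YAML: its name, and indented under it one key for each argument. carry_out: Moves the arm, as the interface text tells. Its arguments: {"type":"object","properties":{"moves":{"type":"array"},"grip_force":{"type":"number"}},"required":["moves"]}

```bash
mkdir -p pics; ls; cat > h.py <<'E'
from workcell import *
import numpy as np, cv2
def save(cam,name):
    im,d=grab_frame(cam); cv2.imwrite('pics/'+name,im[:,:,::-1]); np.save('pics/'+cam+'.npy',d); return im,d
def w(cam,u,v,d):
    c=camera_info(cam);K=np.array(c["camera_matrix"]);T=np.array(c["pose"])
    x=(u-K[0,2])/K[0,0]*d;y=(v-K[1,2])/K[1,1]*d
    return (T@np.stack([x,-y,-d,np.ones_like(d)],0).reshape(4,-1)).T[:,:3]
def cloud(cam,d):
    v,u=np.mgrid[:d.shape[0],:d.shape[1]]
    return w(cam,u.astype(float),v.astype(float),d.astype(float)).reshape(*d.shape,3)
E
python3 - <<'E'
from h import *
a,_=save('scene','s0.png');b,_=save('top','t0.png')
s=get_state();print(s['t'],s['tool_pos'],s['tool_rot'],camera_info('top')['pose'],camera_info('scene')['pose'])
for n in ['herb_jar','pepper_mill','two_tier','one_tier','low_tray_pull','tall_tray_pull','low_tray_spot','tall_tray_spot','cup','timer','tumbler','mug_3']:
  for c in ['scene','top']:
    try: print(n,c,[(np.round(r['point'],3).tolist(),round(r['confidence'],2)) for r in boxes_of(n,c)])
    except Exception as e: print(n,c,e)
E
```

```text
pics
0.1 [ 0.18552555 -0.62240448  0.21374204] [ 9.89527724e-01  1.44340694e-01 -1.68856254e-04 -7.87106106e-04] [[-0.25647323  0.82126887 -0.50964587 -0.2912994 ]
 [-0.96654966 -0.2169398   0.13681697  0.23183337]
 [ 0.00180104  0.52768794  0.8494364   1.44442691]
 [ 0.          0.          0.          1.        ]] [[-0.23055106  0.43000828 -0.87289122 -0.43327511]
 [-0.97286136 -0.08372728  0.21570935  0.24520688]
 [ 0.019672    0.89893416  0.43764185  0.58938833]
 [ 0.          0.          0.          1.        ]]
herb_jar scene []
herb_jar top [([0.413, -0.372, 0.066], 0.73)]
pepper_mill scene [([0.384, 0.297, 0.083], 0.96), ([0.38, 0.402, 0.089], 0.59)]
pepper_mill top [([0.384, 0.294, 0.098], 0.87), ([0.294, 0.425, 0.104], 0.62), ([0.383, 0.399, 0.11], 0.6), ([0.498, 0.135, 0.021], 0.27)]
two_tier scene [([0.643, -0.116, 0.133], 0.72)]
two_tier top [([0.603, -0.135, 0.131], 0.65)]
one_tier scene [([0.6, 0.129, 0.05], 0.88), ([0.565, -0.088, 0.025], 0.17)]
one_tier top [([0.603, 0.124, 0.04], 0.86), ([0.495, 0.132, 0.025], 0.39)]
low_tray_pull scene [([0.564, -0.09, 0.026], 0.54)]
low_tray_pull top [([0.503, -0.137, 0.025], 0.92), ([0.601, 0.124, 0.041], 0.57)]
tall_tray_pull scene [([0.488, 0.138, 0.03], 0.82)]
tall_tray_pull top [([0.496, 0.134, 0.025], 0.74)]
low_tray_spot scene [([0.57, -0.09, 0.031], 0.79)]
low_tray_spot top [([0.504, -0.138, 0.021], 0.76)]
tall_tray_spot scene [([0.487, 0.134, 0.027], 0.69)]
tall_tray_spot top [([0.498, 0.132, 0.023], 0.91)]
cup scene [([0.653, -0.117, 0.163], 0.61)]
cup top []
timer scene []
timer top [([0.607, -0.319, 0.05], 0.68)]
tumbler scene [([0.663, 0.254, 0.061], 0.85), ([0.604, 0.128, 0.05], 0.75)]
tumbler top [([0.71, 0.257, 0.054], 0.76)]
mug_3 scene [([0.553, 0.383, 0.068], 0.96)]
mug_3 top [([0.41, -0.368, 0.068], 0.64), ([0.577, 0.389, 0.056], 0.59), ([0.71, 0.257, 0.052], 0.46)]
```

View pics/s0.png

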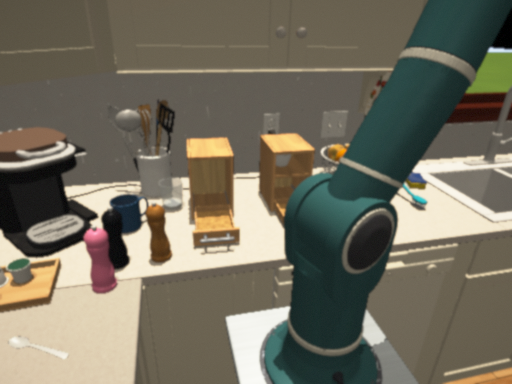

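View pics/t0.png

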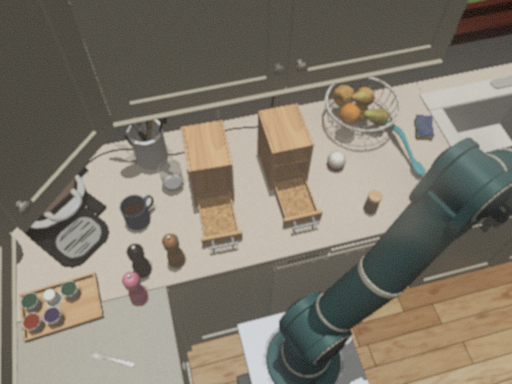

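The scene view shows the brown mill at (158,232), with the black and pink look-alikes beside it. In the top view the jar is at (374,200), the tall tray at (219,220) and the low tray at (298,200). Next I'll measure these from depth.

```bash
python3 - <<'E'
from h import *
d=np.load('pics/top.npy');P=cloud('top',d);im=cv2.imread('pics/t0.png')
def reg(n,u0,u1,v0,v1,z0,z1):
    q=P[v0:v1,u0:u1].reshape(-1,3);q=q[(q[:,2]>z0)&(q[:,2]<z1)]
    r=cv2.minAreaRect((q[:,:2]*1000).astype(np.float32))
    print(n,len(q),'med',np.median(q,0).round(4),'lo',q.min(0).round(3),'hi',q.max(0).round(3),'rect',np.round(r[0],1),np.round(r[1],1),round(r[2],1))
reg('table',330,370,220,240,-.05,.05)
reg('jar top',360,390,185,215,.08,.10)
reg('jar all',360,390,185,215,.02,.10)
reg('mill top',160,182,230,270,.145,.18)
reg('mill head',160,182,230,270,.125,.16)
reg('mill all',160,182,230,270,.02,.2)
reg('roof1',180,235,120,180,.21,.23)
reg('roof2',255,315,100,165,.21,.23)
reg('tall bar',195,245,232,256,.028,.05)
reg('low bar',278,325,210,235,.028,.05)
reg('tall panel',195,245,200,256,.045,.062)
reg('low panel',270,325,190,235,.045,.062)
E
```

```text
table 799 med [ 0.3607 -0.2828 -0.0005] lo [ 0.322 -0.36  -0.047] hi [ 0.413 -0.206  0.01 ] rect [ 361.2 -284.8] [143.   77.4] 75.9
jar top 128 med [ 0.4182 -0.3784  0.086 ] lo [ 0.397 -0.402  0.08 ] hi [ 0.441 -0.356  0.094] rect [ 420. -379.] [44.5 44. ] 26.5
jar all 272 med [ 0.4123 -0.3725  0.0776] lo [ 0.395 -0.402  0.02 ] hi [ 0.441 -0.356  0.094] rect [ 418.8 -379.2] [44.5 46.2] 13.4
mill top 166 med [0.3952 0.295  0.1536] lo [0.376 0.274 0.145] hi [0.42  0.318 0.172] rect [398.8 294.8] [42.2 44.2] 30.0
mill head 197 med [0.3904 0.2937 0.1499] lo [0.374 0.271 0.125] hi [0.42  0.32  0.159] rect [396.6 294.4] [43.7 46.8] 38.4
mill all 452 med [0.3848 0.2944 0.1241] lo [0.372 0.271 0.02 ] hi [0.42  0.32  0.172] rect [395.5 296. ] [47.7 48.2] 79.2
roof1 2032 med [0.6563 0.1252 0.2184] lo [0.569 0.051 0.21 ] hi [0.759 0.198 0.228] rect [662.5 124. ] [138.1 187.8] 86.7
roof2 1892 med [ 0.6618 -0.1371  0.2184] lo [ 0.575 -0.209  0.21 ] hi [ 0.76  -0.069  0.229] rect [ 667.2 -138.4] [139.7 184.5] 89.2
tall bar 265 med [0.4168 0.1405 0.041 ] lo [0.385 0.071 0.028] hi [0.454 0.203 0.05 ] rect [410.3 142.1] [129.7  60.8] 72.3
low bar 271 med [ 0.4213 -0.1287  0.0408] lo [ 0.39  -0.203  0.028] hi [ 0.473 -0.07   0.05 ] rect [ 416.3 -129.9] [132.2  73.2] 70.3
tall panel 204 med [0.4226 0.1405 0.0518] lo [0.384 0.071 0.045] hi [0.56  0.204 0.06 ] rect [468.4 131.6] [132.3 168.1] 82.6
low panel 185 med [ 0.4254 -0.1341  0.0519] lo [ 0.39  -0.203  0.045] hi [ 0.54  -0.071  0.061] rect [ 460.7 -140.1] [131.1 147.6] 84.7
```

```bash
python3 - <<'E'
from h import *
d=np.load('pics/top.npy');P=cloud('top',d)
for n,c,yaw,sl in [('tall',(.6625,.124),-3.3,np.s_[190:260,185:250]),('low',(.667,-.138),-.8,np.s_[170:240,265:330])]:
    a=np.radians(yaw);R=np.array([[np.cos(a),np.sin(a)],[-np.sin(a),np.cos(a)]])
    q=P[sl].reshape(-1,3);l=(q[:,:2]-c)@R.T
    m=(abs(l[:,1])<.042)&(l[:,0]<-.1)
    for x in np.arange(-.30,-.2,.005):
        k=m&(abs(l[:,0]-x)<.0025)
        if k.sum()>3: print(n,round(x,4),k.sum(),np.percentile(q[k,2],[10,50,90]).round(3))
    k=(q[:,2]>.050)&(q[:,2]<.06)&(l[:,0]<-.2)&(abs(l[:,1])<.07)
    print('panel yaw',np.degrees(np.polyfit(l[k,1],l[k,0],1)[0]),k.sum(),l[k].min(0),l[k].max(0),np.median(l[k],0))
E
```

```text
tall -0.3 21 [-0.003 -0.001  0.004]
tall -0.295 40 [-0.003  0.     0.006]
tall -0.29 33 [-0.005  0.001  0.004]
tall -0.285 32 [-0.003  0.001  0.005]
tall -0.28 42 [-0.004 -0.001  0.003]
tall -0.275 55 [-0.003  0.001  0.045]
tall -0.27 83 [-0.002  0.038  0.045]
tall -0.265 53 [-0.003  0.002  0.042]
tall -0.26 45 [-0.004  0.001  0.039]
tall -0.255 20 [-0.004 -0.     0.04 ]
tall -0.25 6 [0.037 0.039 0.042]
tall -0.245 118 [0.012 0.033 0.053]
tall -0.24 103 [-0.001  0.038  0.054]
tall -0.235 28 [0.049 0.052 0.056]
tall -0.23 9 [0.048 0.05  0.051]
tall -0.215 23 [0.021 0.023 0.026]
tall -0.21 34 [0.018 0.022 0.026]
tall -0.205 36 [0.017 0.023 0.025]
panel yaw -0.6060543190206471 128 [-0.27699418 -0.06637798] [-0.2319332   0.06619356] [-0.23962346  0.0032636 ]
low -0.3 27 [-0.004 -0.     0.003]
low -0.295 33 [-0.005 -0.001  0.005]
low -0.29 37 [-0.005 -0.002  0.002]
low -0.285 38 [-0.002  0.001  0.005]
low -0.28 27 [-0.005  0.002  0.004]
low -0.275 63 [-0.002  0.004  0.044]
low -0.27 73 [-0.002  0.036  0.045]
low -0.265 41 [-0.003  0.002  0.043]
low -0.26 39 [-0.004  0.     0.005]
low -0.255 18 [-0.005  0.002  0.041]
low -0.25 13 [0.018 0.037 0.045]
low -0.245 142 [0.005 0.032 0.053]
low -0.24 69 [-0.002  0.047  0.058]
low -0.235 26 [0.049 0.052 0.055]
low -0.215 34 [0.018 0.022 0.026]
low -0.21 29 [0.017 0.02  0.025]
low -0.205 26 [0.019 0.021 0.025]
panel yaw -1.0196748803419005 113 [-0.24808484 -0.0682594 ] [-0.23263871  0.06362719] [-0.24068957 -0.00580861]
```

```bash
cat >> h.py <<'E'
from scipy.spatial.transform import Rotation as Ro
def go(p,yaw=None):
    s=get_state();R=Ro.from_quat(s['tool_rot']);print('t',round(s['t'],2),'tcp',np.round(s['tool_pos'],4),'F',np.round(s['ft_force'],1),'gap',s['finger_gap'],s['grasp_force'])
    print('shift',R.inv().apply(np.array(p)-s['tool_pos']).round(4))
    if yaw is not None:
        G=Ro.from_euler('z',yaw,degrees=True)*Ro.from_euler('x',180,degrees=True);print('turn',(R.inv()*G).as_rotvec().round(3))
E
python3 -c "
from h import *
go([.42,-.379,.13],0)"
```

```text
t 1.3 tcp [ 0.1857 -0.6229  0.2146] F [-0.1  0.4 -0. ] gap 0.9973917538597037 0.0
shift [ 0.2942 -0.1668  0.0846]
turn [0.   0.   0.29]
```

Emit:
carry_out:
  moves:
    - [0.0919,[0.294,-0.166,0.084],[0,0,0.29]]
    - [0.0919,[0.294,-0.166,0.084],[0,0,0.29]]
    - [0.0919,[0.294,-0.166,0.084],[0,0,0.29]]
    - [0.0919,[0.294,-0.166,0.084],[0,0,0.29]]
    - [0.0919,[0.294,-0.166,0.084],[0,0,0.29]]
  grip_force: 15

```text
t: 1.92
tool_pos: [0.3974, -0.4033, 0.139]
tool_rot: [1.0, -0.0, 0.0, 0.0]
ft_force: [0.5, -0.2, -0.1]
finger_gap: 1.002
grasp_force: 0.0
```

```bash
python3 -c "
from h import *
print(np.round(get_state()['tool_rot'],4))
go([.42,-.379,.026],0)"
```

```text
[ 1.e+00 -2.e-04  3.e-04  3.e-04]
t 1.93 tcp [ 0.3974 -0.4033  0.139 ] F [ 0.5 -0.2 -0.1] gap 1.0024165440691197 0.0
shift [ 0.0225 -0.0243  0.113 ]
turn [ 0.001 -0.001 -0.   ]
```

Emit:
carry_out:
  moves:
    - [0.0919,[0.0225,-0.0243,0.0],[0,0,0]]
    - [0.0919,[0.0225,-0.0243,0.03],[0,0,0]]
    - [0.0919,[0.0225,-0.0243,0.075],[0,0,0]]
    - [0.0919,[0.0225,-0.0243,0.113],[0,0,0]]
    - [0.0919,[0.0225,-0.0243,0.113],[0,0,0]]

```text
t: 2.55
tool_pos: [0.4169, -0.3788, 0.0237]
tool_rot: [1.0, -0.0, -0.002, -0.002]
ft_force: [0.4, 0.4, 1.3]
finger_gap: 1.001
grasp_force: 0.0
```

Emit:
carry_out:
  moves:
    - [0.03,[0,0,0],[0,0,0]]
    - [0.03,[0,0,0],[0,0,0]]
    - [0.03,[0,0,0],[0,0,0]]
    - [0.03,[0,0,0],[0,0,0]]
    - [0.03,[0,0,0],[0,0,0]]

```text
t: 3.18
tool_pos: [0.4188, -0.3801, 0.0265]
tool_rot: [1.0, -0.0, 0.0, -0.0]
ft_force: [-0.9, 1.0, 4.9]
finger_gap: 0.506
grasp_force: 15.0
```

Emit:
carry_out:
  moves:
    - [0.03,[0,0,-0.03],[0,0,0]]
    - [0.03,[0,-0.01,-0.08],[0,0,0]]
    - [0.03,[0.015,-0.06,-0.1],[0,0,0]]
    - [0.03,[0.03,-0.11,-0.1],[0,0,0]]
    - [0.03,[0.04,-0.16,-0.1],[0,0,0]]

```text
t: 3.8
tool_pos: [0.4592, -0.2188, 0.1265]
tool_rot: [1.0, -0.0, 0.0, 0.0]
ft_force: [0.5, -0.3, -1.3]
finger_gap: 0.51
grasp_force: 15.0
```

Emit:
carry_out:
  moves:
    - [0.03,[0.015,-0.05,0],[0,0,0]]
    - [0.03,[0.02,-0.083,0],[0,0,0]]
    - [0.03,[0.02,-0.083,0],[0,0,0]]

```text
t: 4.18
tool_pos: [0.479, -0.1341, 0.126]
tool_rot: [1.0, 0.003, -0.0, -0.001]
ft_force: [0.4, 0.1, -2.0]
finger_gap: 0.512
grasp_force: 15.0
```

```bash
python3 -c "
from h import *
save('top','t1.png')
go([.479,-.137,.0485],0)"
```

```text
t 4.22 tcp [ 0.4786 -0.1363  0.126 ] F [ 0.  -0.6 -2. ] gap 0.5094907001247921 14.999714344739914
shift [0.0004 0.0007 0.0775]
turn [-0.     0.001  0.002]
```

View pics/t1.png

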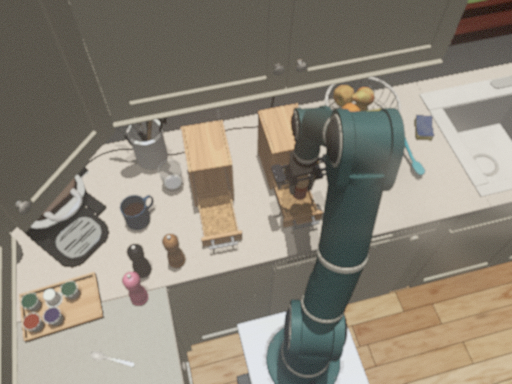

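The jar is over the tray at about (297,195). Lowering and releasing it.

Emit:
carry_out:
  moves:
    - [0.03,[0,0.001,0.03],[0,0,0]]
    - [0.03,[0,0.001,0.055],[0,0,0]]
    - [0.03,[0,0.001,0.07],[0,0,0]]
    - [0.03,[0,0.001,0.0765],[0,0,0]]
    - [0.03,[0,0.001,0.0765],[0,0,0]]

```text
t: 4.85
tool_pos: [0.4789, -0.1388, 0.0497]
tool_rot: [1.0, -0.0, 0.0, 0.0]
ft_force: [-0.2, 0.6, -1.2]
finger_gap: 0.51
grasp_force: 15.0
```

Emit:
carry_out:
  moves:
    - [0.03,[0,0,0.001],[0,0,0]]
    - [0.064,[0,0,0.001],[0,0,0]]
    - [0.064,[0,0,0.001],[0,0,0]]
    - [0.064,[0,0,0.001],[0,0,0]]

```text
t: 5.35
tool_pos: [0.479, -0.1384, 0.0489]
tool_rot: [1.0, -0.0, 0.0, 0.0]
ft_force: [0.8, 0.2, -0.2]
finger_gap: 0.698
grasp_force: 0.0
```

Emit:
carry_out:
  moves:
    - [0.064,[0,0,-0.03],[0,0,0]]
    - [0.064,[0,0,-0.08],[0,0,0]]
    - [0.064,[0,0,-0.13],[0,0,0]]
    - [0.064,[-0.02,-0.05,-0.18],[0,0,0]]
    - [0.064,[-0.04,-0.1,-0.2],[0,0,0]]

```text
t: 5.98
tool_pos: [0.4412, -0.0423, 0.2489]
tool_rot: [1.0, -0.001, 0.002, 0.0]
ft_force: [0.9, 0.6, -0.2]
finger_gap: 0.698
grasp_force: 0.0
```

```bash
python3 -c "
from h import *
go([.397,.296,.23],0)"
```

```text
t 5.97 tcp [ 0.4412 -0.0423  0.2489] F [ 0.9  0.6 -0.2] gap 0.6976667873796364 0.0
shift [-0.0452 -0.3382  0.0186]
turn [ 0.    -0.004 -0.003]
```

Emit:
carry_out:
  moves:
    - [0.07,[-0.045,-0.338,0.018],[0,0,0]]
    - [0.07,[-0.045,-0.338,0.018],[0,0,0]]
    - [0.07,[-0.045,-0.338,0.018],[0,0,0]]
    - [0.07,[-0.045,-0.338,0.018],[0,0,0]]
    - [0.07,[-0.045,-0.338,0.018],[0,0,0]]

```text
t: 6.6
tool_pos: [0.3991, 0.2684, 0.2303]
tool_rot: [1.0, -0.0, 0.001, -0.0]
ft_force: [0.8, 0.1, -0.5]
finger_gap: 0.758
grasp_force: 0.0
```

```bash
python3 -c "
from h import *
im,d=save('top','t2.png');P=cloud('top',d)
q=P[170:235,265:330].reshape(-1,3);q=q[(q[:,2]>.095)&(q[:,2]<.12)&(q[:,0]<.54)];print('jar',len(q),q.min(0),q.max(0))
q=P[225:270,160:182].reshape(-1,3);q=q[(q[:,2]>.12)&(q[:,2]<.18)];print('mill',len(q),q.min(0),q.max(0))
cv2.imwrite('pics/t2c.png',cv2.resize(im[100:300,100:400,::-1],None,fx=2,fy=2))
go([.397,.296,.121],0)"
```

```text
Traceback (most recent call last):
ValueError: zero-size array to reduction operation minimum which has no identity
```

```bash
python3 -c "
from h import *
im=cv2.imread('pics/t2.png')
cv2.imwrite('pics/t2c.png',cv2.resize(im[100:300,100:400],None,fx=2,fy=2))
go([.397,.296,.121],0)"
```

```text
t 6.65 tcp [0.3962 0.2772 0.2304] F [-1.3  6.7  0.2] gap 0.7626909460114717 0.0
shift [ 0.0009 -0.018   0.1096]
turn [-0.007 -0.     0.009]
```

View pics/t2c.png

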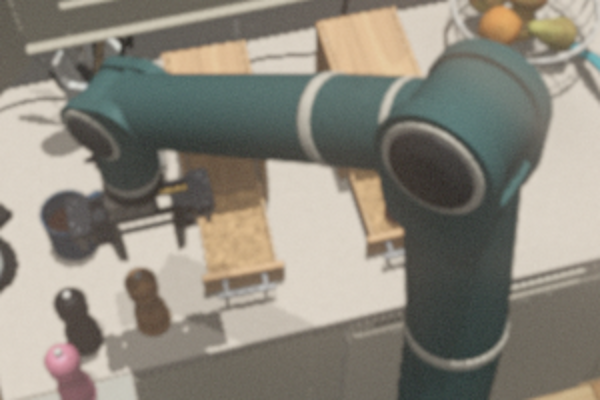

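The arm hides the low tray in this view. The gripper is near the mill, which is at crop (145,300). I'll finish the approach and then settle.

Emit:
carry_out:
  moves:
    - [0.075,[0,-0.024,0.0],[0,0,0]]
    - [0.075,[0,-0.024,0],[0,0,0]]
    - [0.075,[0,-0.024,0.0],[0,0,0]]

```text
t: 7.02
tool_pos: [0.3996, 0.2894, 0.2299]
tool_rot: [1.0, -0.001, -0.0, 0.0]
ft_force: [-0.7, 0.1, 0.1]
finger_gap: 0.818
grasp_force: 0.0
```

```bash
python3 -c "
from h import *
go([.397,.2955,.121],0)"
```

```text
t 7.03 tcp [0.3996 0.2894 0.2299] F [-0.7  0.1  0.1] gap 0.8177170454645907 0.0
shift [-0.0026 -0.0062  0.1089]
turn [ 0.001  0.    -0.001]
```

Emit:
carry_out:
  moves:
    - [0.075,[-0.002,-0.006,0.01],[0,0,0]]
    - [0.075,[-0.002,-0.006,0.045],[0,0,0]]
    - [0.075,[-0.002,-0.006,0.085],[0,0,0]]
    - [0.075,[-0.002,-0.006,0.108],[0,0,0]]
    - [0.075,[-0.002,-0.006,0.108],[0,0,0]]

```text
t: 7.65
tool_pos: [0.3962, 0.2952, 0.1202]
tool_rot: [1.0, -0.0, -0.002, 0.001]
ft_force: [-0.7, 0.6, 0.7]
finger_gap: 0.81
grasp_force: 0.0
```

Emit:
carry_out:
  moves:
    - [0.03,[0,0,0],[0,0,0]]
    - [0.03,[0,0,0],[0,0,0]]
    - [0.03,[0,0,0],[0,0,0]]
    - [0.03,[0,0,0],[0,0,0]]

```text
t: 8.15
tool_pos: [0.398, 0.2971, 0.1229]
tool_rot: [1.0, -0.0, 0.001, -0.0]
ft_force: [0.6, -0.7, 3.8]
finger_gap: 0.518
grasp_force: 15.0
```

Emit:
carry_out:
  moves:
    - [0.03,[0,0,-0.02],[0,0,0]]
    - [0.03,[0,0,-0.06],[0,0,0]]
    - [0.03,[0,0,-0.1],[0,0,0]]
    - [0.03,[0,0,-0.1],[0,0,0]]

```text
t: 8.65
tool_pos: [0.3988, 0.2977, 0.2247]
tool_rot: [1.0, -0.0, 0.003, -0.001]
ft_force: [0.9, 0.2, -2.3]
finger_gap: 0.521
grasp_force: 15.0
```

```bash
python3 -c "
from h import *
go([.4748,.135,.22],-3.3)"
```

```text
t 8.65 tcp [0.3988 0.2977 0.2247] F [ 0.9  0.2 -2.3] gap 0.5208671689711127 14.999812072492205
shift [0.076  0.1627 0.0046]
turn [-0.003 -0.005  0.057]
```

Emit:
carry_out:
  moves:
    - [0.03,[0.02,0.04,0],[0,0,0.03]]
    - [0.03,[0.04,0.085,0],[0,0,0.057]]
    - [0.03,[0.06,0.13,0],[0,0,0.057]]
    - [0.03,[0.076,0.163,0],[0,0,0.057]]
    - [0.03,[0.076,0.163,0],[0,0,0.057]]

```text
t: 9.28
tool_pos: [0.4737, 0.1301, 0.2204]
tool_rot: [0.999, -0.032, -0.001, 0.001]
ft_force: [0.4, 0.3, -2.1]
finger_gap: 0.521
grasp_force: 15.0
```

```bash
python3 -c "
from h import *
im,d=save('scene','s1.png')
cv2.imwrite('pics/s1c.png',cv2.resize(im[110:270,80:400,::-1],None,fx=2.4,fy=2.4))
go([.4748,.135,.145],-3.3)"
```

```text
t 9.32 tcp [0.4728 0.1323 0.2206] F [ 0.1  1.1 -1. ] gap 0.5198736248664813 14.999941763235256
shift [ 0.002  -0.0029  0.0756]
turn [ 0.001  0.003 -0.002]
```

View pics/s1c.png

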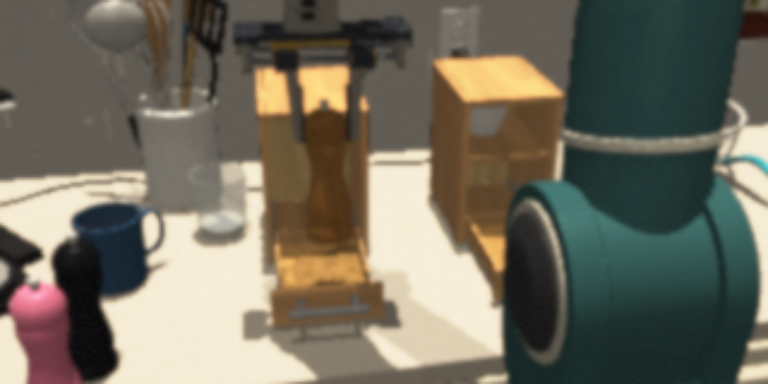

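The mill hangs upright over the tall tray at crop (327,190). Lowering it.

Emit:
carry_out:
  moves:
    - [0.03,[0.002,-0.002,0.02],[0,0,0]]
    - [0.03,[0.002,-0.002,0.045],[0,0,0]]
    - [0.03,[0.002,-0.002,0.065],[0,0,0]]
    - [0.03,[0.002,-0.002,0.073],[0,0,0]]
    - [0.03,[0.002,-0.002,0.075],[0,0,0]]

```text
t: 9.95
tool_pos: [0.475, 0.1363, 0.1466]
tool_rot: [1.0, -0.028, -0.001, -0.0]
ft_force: [0.4, -0.7, -0.1]
finger_gap: 0.517
grasp_force: 15.0
```

Emit:
carry_out:
  moves:
    - [0.03,[0,0,0.001],[0,0,0]]
    - [0.03,[0,0,0.001],[0,0,0]]

```text
t: 10.2
tool_pos: [0.4759, 0.1357, 0.1466]
tool_rot: [1.0, -0.029, 0.0, -0.0]
ft_force: [-0.5, -0.6, -0.8]
finger_gap: 0.519
grasp_force: 15.0
```

Emit:
carry_out:
  moves:
    - [0.03,[0,0,0.0015],[0,0,0]]
    - [0.03,[0,0,0.0015],[0,0,0]]

```text
t: 10.45
tool_pos: [0.476, 0.1356, 0.1451]
tool_rot: [1.0, -0.029, 0.001, -0.0]
ft_force: [-1.0, 0.7, 1.6]
finger_gap: 0.516
grasp_force: 15.0
```

Emit:
carry_out:
  moves:
    - [0.03,[0,0,0],[0,0,0]]
    - [0.075,[0,0,0],[0,0,0]]
    - [0.075,[0,0,0],[0,0,0]]
    - [0.075,[0,0,-0.01],[0,0,0]]
    - [0.075,[0,0,-0.04],[0,0,0]]

```text
t: 11.08
tool_pos: [0.4745, 0.1351, 0.1842]
tool_rot: [1.0, -0.029, -0.002, 0.0]
ft_force: [-0.1, 0.2, -0.0]
finger_gap: 0.817
grasp_force: 0.0
```

Emit:
carry_out:
  moves:
    - [0.075,[0,0,-0.05],[0,0,0]]
    - [0.075,[-0.05,0,-0.06],[0,0,0]]
    - [0.0,[-0.1,0,-0.06],[0,0,0]]
    - [0.0,[-0.11,0,-0.06],[0,0,0]]
    - [0.0,[-0.11,0,-0.06],[0,0,0]]

```text
t: 11.7
tool_pos: [0.3661, 0.1418, 0.2453]
tool_rot: [1.0, -0.028, 0.001, -0.0]
ft_force: [0.7, 0.6, -0.3]
finger_gap: 0.507
grasp_force: 0.0
```

```bash
python3 -c "
from h import *
im,d=save('scene','s2.png')
cv2.imwrite('pics/s2c.png',cv2.resize(im[110:270,80:400,::-1],None,fx=2.4,fy=2.4))
go([.366,.142,.028],-3.3)"
```

```text
t 11.75 tcp [0.3668 0.1418 0.2451] F [ 0.8 -0.7 -0.9] gap 0.4703209907914961 0.0
shift [-0.0011 -0.      0.2171]
turn [-0.    -0.002  0.   ]
```

View pics/s2c.png

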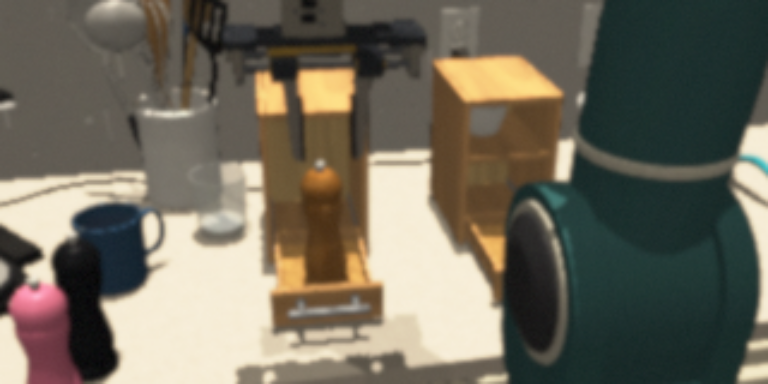

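The mill stands upright in the tray at crop (323,230). Next the fingers close and come down in front of the bar.

Emit:
carry_out:
  moves:
    - [0.0,[-0.002,0,0.05],[0,0,0]]
    - [0.0,[-0.002,0,0.1],[0,0,0]]
    - [0.0,[-0.002,0,0.15],[0,0,0]]
    - [0.0,[-0.002,0,0.2],[0,0,0]]
    - [0.0,[-0.002,0,0.217],[0,0,0]]

```text
t: 12.38
tool_pos: [0.363, 0.1413, 0.0243]
tool_rot: [1.0, -0.029, -0.003, 0.001]
ft_force: [-0.3, 0.3, 0.1]
finger_gap: 0.009
grasp_force: 0.0
```

Emit:
carry_out:
  moves:
    - [0.0,[0.005,0,0],[0,0,0]]
    - [0.0,[0.012,0,0],[0,0,0]]
    - [0.0,[0.022,0,0],[0,0,0]]
    - [0.0,[0.035,0,0],[0,0,0]]
    - [0.0,[0.05,0,0],[0,0,0]]

```text
t: 13.0
tool_pos: [0.415, 0.1391, 0.0281]
tool_rot: [1.0, -0.029, 0.001, -0.0]
ft_force: [-2.1, 0.5, 0.2]
finger_gap: 0.006
grasp_force: 0.9
```

Emit:
carry_out:
  moves:
    - [0.0,[0.015,0,0],[0,0,0]]
    - [0.0,[0.03,0,0],[0,0,0]]
    - [0.0,[0.045,0,0],[0,0,0]]
    - [0.0,[0.06,0,0],[0,0,0]]
    - [0.0,[0.072,0,0],[0,0,0]]

```text
t: 13.62
tool_pos: [0.4865, 0.1348, 0.0274]
tool_rot: [1.0, -0.029, 0.0, -0.0]
ft_force: [-1.6, 1.3, 1.5]
finger_gap: 0.004
grasp_force: 0.8
```

```bash
python3 -c "
from h import *
go([.5208,.1322,.028],-3.3)"
```

```text
t 13.62 tcp [0.4865 0.1348 0.0274] F [-1.6  1.3  1.5] gap 0.004010972903710507 0.849190866574645
shift [ 0.0343  0.0006 -0.0006]
turn [-0. -0. -0.]
```

Emit:
carry_out:
  moves:
    - [0.0,[0.01,0,0],[0,0,0]]
    - [0.0,[0.018,0,0],[0,0,0]]
    - [0.0,[0.024,0,0],[0,0,0]]
    - [0.0,[0.029,0,0],[0,0,0]]
    - [0.0,[0.033,0,0],[0,0,0]]

```text
t: 14.25
tool_pos: [0.5186, 0.133, 0.0275]
tool_rot: [1.0, -0.029, -0.0, 0.0]
ft_force: [-1.5, 1.2, 1.4]
finger_gap: 0.008
grasp_force: 0.7
```

Emit:
carry_out:
  moves:
    - [0.0,[0.001,0,0],[0,0,0]]
    - [0.0,[0.002,0,0],[0,0,0]]
    - [0.0,[0.003,0,0],[0,0,0]]
    - [0.0,[0.003,0,0],[0,0,0]]

```text
t: 14.75
tool_pos: [0.5215, 0.1328, 0.0275]
tool_rot: [1.0, -0.029, 0.0, 0.0]
ft_force: [-1.6, 0.8, -0.7]
finger_gap: 0.005
grasp_force: 0.4
```

Not at the stop yet, so I'll keep going in small steps until the force rises.

Emit:
carry_out:
  moves:
    - [0.0,[0.001,0,0],[0,0,0]]
    - [0.0,[0.002,0,0],[0,0,0]]
    - [0.0,[0.003,0,0],[0,0,0]]
    - [0.0,[0.003,0,0],[0,0,0]]

```text
t: 15.25
tool_pos: [0.5223, 0.1328, 0.0273]
tool_rot: [1.0, -0.028, -0.002, 0.001]
ft_force: [-8.1, 0.7, 4.7]
finger_gap: 0.006
grasp_force: 3.5
```

Force rose to 8 N, so the tall tray is home. Backing off and going to the low tray.

Emit:
carry_out:
  moves:
    - [0.0,[-0.02,0,0],[0,0,0]]
    - [0.0,[-0.07,0,-0.02],[0,0,0]]
    - [0.0,[-0.12,0,-0.05],[0,0,0]]
    - [0.0,[-0.15,0.04,-0.08],[0,0,-0.03]]
    - [0.0,[-0.152,0.09,-0.08],[0,0,-0.045]]

```text
t: 15.88
tool_pos: [0.3681, 0.0515, 0.1095]
tool_rot: [1.0, -0.004, 0.003, 0.0]
ft_force: [1.2, -1.6, 0.2]
finger_gap: 0.002
grasp_force: 0.0
```

```bash
python3 -c "
from h import *
go([.366,-.138,.11],-.8)"
```

```text
t 15.88 tcp [0.3681 0.0515 0.1095] F [ 1.2 -1.6  0.2] gap 0.0015566328366122355 0.0
shift [-0.0007  0.1895 -0.0004]
turn [ 0.    -0.006  0.007]
```

Emit:
carry_out:
  moves:
    - [0.0,[-0.001,0.05,0],[0,0,0.005]]
    - [0.0,[-0.001,0.1,0],[0,0,0.005]]
    - [0.0,[-0.001,0.15,0],[0,0,0.005]]
    - [0.0,[-0.001,0.189,0],[0,0,0.005]]
    - [0.0,[-0.001,0.189,0],[0,0,0.005]]

```text
t: 16.5
tool_pos: [0.3648, -0.1406, 0.1079]
tool_rot: [1.0, -0.012, 0.001, 0.001]
ft_force: [-0.4, 0.2, -0.9]
finger_gap: 0.003
grasp_force: 0.0
```

```bash
python3 -c "
from h import *
im,d=save('top','t3.png');P=cloud('top',d)
cv2.imwrite('pics/t3c.png',cv2.resize(im[90:290,110:410,::-1],None,fx=2.5,fy=2.5))
go([.366,-.138,.028],-.8)"
```

```text
t 16.55 tcp [ 0.3647 -0.1388  0.1078] F [ 0.2  0.1 -0.3] gap 0.006867509984203228 0.0
shift [ 0.0012 -0.0009  0.0798]
turn [ 0.001 -0.001 -0.007]
```

View pics/t3c.png

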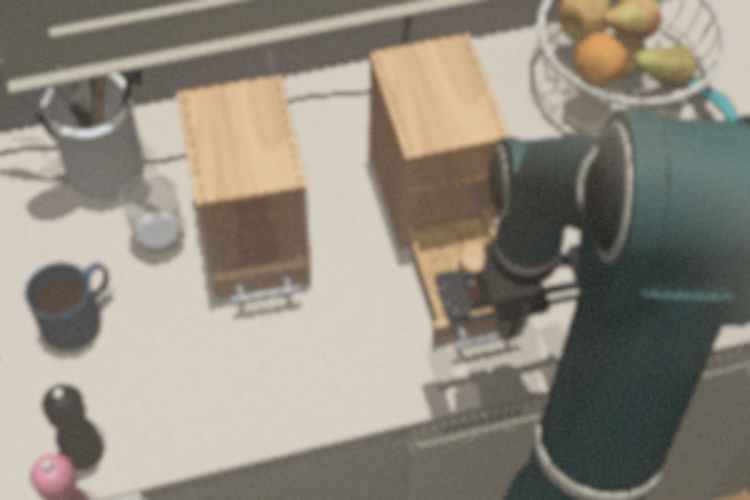

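The tall tray is home at (265,285). The jar stands upright in the low tray at (472,258). Pushing the low tray.

Emit:
carry_out:
  moves:
    - [0.0,[0.001,0,0.04],[0,0,-0.007]]
    - [0.0,[0.001,0,0.079],[0,0,-0.007]]
    - [0.0,[0.001,0,0.079],[0,0,-0.007]]
    - [0.0,[0.008,0,0.079],[0,0,-0.007]]
    - [0.0,[0.016,0,0.079],[0,0,-0.007]]

```text
t: 17.18
tool_pos: [0.3822, -0.1379, 0.0301]
tool_rot: [1.0, -0.005, 0.002, 0.001]
ft_force: [-1.4, -0.5, 0.7]
finger_gap: 0.007
grasp_force: 0.0
```

Emit:
carry_out:
  moves:
    - [0.0,[0.01,0,0],[0,0,0]]
    - [0.0,[0.022,0,0],[0,0,0]]
    - [0.0,[0.036,0,0],[0,0,0]]
    - [0.0,[0.05,0,0],[0,0,0]]
    - [0.0,[0.064,0,0],[0,0,0]]

```text
t: 17.8
tool_pos: [0.4452, -0.1384, 0.0285]
tool_rot: [1.0, -0.005, -0.0, 0.0]
ft_force: [-1.7, -0.8, 2.4]
finger_gap: 0.01
grasp_force: 0.9
```

Emit:
carry_out:
  moves:
    - [0.0,[0.014,0,0],[0,0,0]]
    - [0.0,[0.028,0,0],[0,0,0]]
    - [0.0,[0.04,0,0],[0,0,0]]
    - [0.0,[0.05,0,0],[0,0,0]]
    - [0.0,[0.058,0,0],[0,0,0]]

```text
t: 18.42
tool_pos: [0.5028, -0.1389, 0.0285]
tool_rot: [1.0, -0.005, -0.0, -0.0]
ft_force: [-1.5, -0.1, 0.9]
finger_gap: 0.001
grasp_force: 0.8
```

Emit:
carry_out:
  moves:
    - [0.0,[0.004,0,0],[0,0,0]]
    - [0.0,[0.008,0,0],[0,0,0]]
    - [0.0,[0.011,0,0],[0,0,0]]
    - [0.0,[0.014,0,0],[0,0,0]]
    - [0.0,[0.016,0,0],[0,0,0]]

```text
t: 19.05
tool_pos: [0.5183, -0.1391, 0.0285]
tool_rot: [1.0, -0.005, -0.0, -0.0]
ft_force: [-1.5, 1.3, 0.2]
finger_gap: 0.008
grasp_force: 0.7
```

Emit:
carry_out:
  moves:
    - [0.0,[0.002,0,0],[0,0,0]]
    - [0.0,[0.004,0,0],[0,0,0]]
    - [0.0,[0.006,0,0],[0,0,0]]
    - [0.0,[0.007,0,0],[0,0,0]]
    - [0.0,[0.007,0,0],[0,0,0]]

```text
t: 19.68
tool_pos: [0.5254, -0.1393, 0.0286]
tool_rot: [1.0, -0.005, 0.0, 0.0]
ft_force: [-0.7, 0.6, -0.3]
finger_gap: 0.004
grasp_force: 0.3
```

Emit:
carry_out:
  moves:
    - [0.0,[0.001,0,0],[0,0,0]]
    - [0.0,[0.002,0,0],[0,0,0]]
    - [0.0,[0.003,0,0],[0,0,0]]
    - [0.0,[0.003,0,0],[0,0,0]]

```text
t: 20.18
tool_pos: [0.5271, -0.1393, 0.0284]
tool_rot: [1.0, -0.005, -0.001, 0.0]
ft_force: [-5.3, 0.6, 4.2]
finger_gap: 0.005
grasp_force: 2.6
```

Emit:
carry_out:
  moves:
    - [0.0,[0.001,0,0],[0,0,0]]
    - [0.0,[0.001,0,0],[0,0,0]]
    - [0.0,[0.001,0,0],[0,0,0]]

```text
t: 20.55
tool_pos: [0.5272, -0.1394, 0.0283]
tool_rot: [1.0, -0.005, -0.002, 0.0]
ft_force: [-7.4, 0.1, 5.2]
finger_gap: 0.005
grasp_force: 3.6
```

Emit:
carry_out:
  moves:
    - [0.0,[-0.02,0,0],[0,0,0]]
    - [0.0,[-0.06,0,-0.02],[0,0,0]]
    - [0.0,[-0.1,0.02,-0.06],[0,0,0]]
    - [0.0,[-0.12,0.06,-0.1],[0,0,0]]
    - [0.0,[-0.12,0.12,-0.12],[0,0,0]]

```text
t: 21.18
tool_pos: [0.409, -0.2584, 0.1512]
tool_rot: [1.0, -0.004, 0.003, 0.002]
ft_force: [2.5, -0.4, 0.6]
finger_gap: 0.003
grasp_force: 0.0
```

Emit:
carry_out:
  moves:
    - [0.0,[-0.03,0.05,-0.03],[0,0,0]]
    - [0.0,[-0.06,0.1,-0.05],[0,0,0]]
    - [0.0,[-0.09,0.15,-0.05],[0,0,0]]
    - [0.0,[-0.09,0.2,-0.05],[0,0,0]]
    - [0.0,[-0.09,0.2,-0.05],[0,0,0]]

```text
t: 21.8
tool_pos: [0.315, -0.4609, 0.1986]
tool_rot: [1.0, -0.008, 0.001, 0.002]
ft_force: [0.7, 1.0, -0.5]
finger_gap: 0.006
grasp_force: 0.0
```

```bash
python3 -c "
from h import *
a,d=save('top','t4.png');P=cloud('top',d);b,e=save('scene','s4.png')
for n,c,y in [('tall',(.6625,.124),-3.3),('low',(.667,-.138),-.8)]:
    t=np.radians(y);R=np.array([[np.cos(t),np.sin(t)],[-np.sin(t),np.cos(t)]]);l=(P[...,:2]-c)@R.T
    for x in np.arange(-.15,-.08,.005):
        k=(abs(l[...,0]-x)<.0025)&(abs(l[...,1])<.045)
        if k.sum()>3: print(n,round(x,3),np.percentile(P[k][:,2],[50,90]).round(3))
cv2.imwrite('pics/f.png',np.vstack([cv2.resize(a[90:270,110:410,::-1],(500,300)),cv2.resize(b[110:270,80:347,::-1],(500,300))]))
go([0,0,0])"
```

```text
tall -0.15 [-0.001  0.006]
tall -0.145 [0.    0.004]
tall -0.14 [-0.     0.004]
tall -0.135 [0.    0.006]
tall -0.13 [0.036 0.044]
tall -0.125 [0.037 0.045]
tall -0.12 [0.001 0.039]
tall -0.115 [0.001 0.035]
tall -0.11 [-0.001  0.04 ]
tall -0.105 [0.035 0.052]
tall -0.1 [0.036 0.056]
tall -0.095 [0.052 0.057]
tall -0.09 [0.214 0.22 ]
tall -0.085 [0.217 0.22 ]
low -0.15 [-0.     0.005]
low -0.145 [-0.001  0.003]
low -0.14 [0.    0.005]
low -0.135 [0.001 0.004]
low -0.13 [0.02  0.044]
low -0.125 [0.034 0.044]
low -0.12 [0.003 0.039]
low -0.115 [0.001 0.038]
low -0.11 [-0.001  0.042]
low -0.105 [0.039 0.052]
low -0.1 [0.034 0.052]
low -0.095 [0.053 0.563]
low -0.09 [0.223 0.567]
low -0.085 [0.214 0.565]
t 21.9 tcp [ 0.3165 -0.4565  0.1982] F [-0.1  0.1 -0.5] gap 0.0048969458897888925 0.0
shift [-0.3214 -0.4532  0.1977]
```

View pics/f.png

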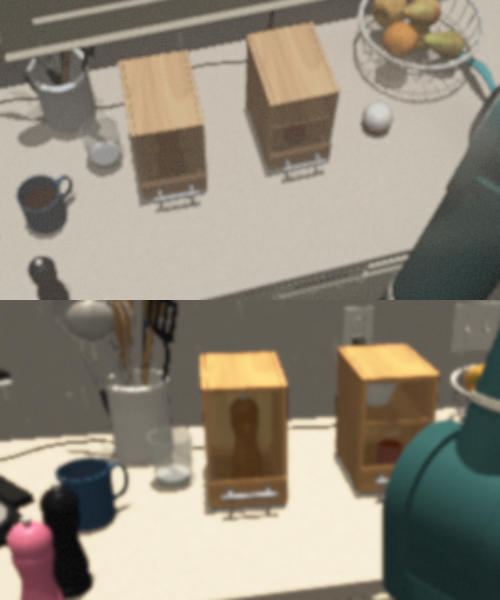

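Both trays are home, with the bars at −0.127 as expected. The mill stands upright inside at (243,430), the jar is in the low tier at (388,450), and the bystanders are where they were. Handing in.

```bash
python3 -c "
from workcell import *
print(job_done())"
```

```text
the job is handed in; nothing more can be done
None
```

The herb jar stands on the low tray and the pepper mill on the tall tray. Both trays are fully home, the bystanders are where they were, and the job was handed in at about 22 s.

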